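Load the round pantry tray

ROBOT

A 6-joint arm with a two-finger parallel gripper is mounted at the origin on a cart in front of the work surface, level with it; the furniture and walls round the work are solid. World frame = base frame: x ahead of the robot, y to its left, z up, the work surface at z = 0. Lengths are in mm, angles in rad, forces in N, time in s.
With the tool pointing down it reaches from about 350 to 975 mm from the base axis. Payload 7.1 kg.
Tool frame: the origin (TCP) lies midway between the tips of the shut fingers; the grasp point (between the pads) lies 19 mm behind it (ctrl.grip_depth is the distance from the TCP to the grasp point, in mm); z points along the fingers, y is the line along which they close (so a half turn about z gives the same grasp; the last joint's range is limited). The gripper opens to 88 mm and grips with 3 to 60 N. Pads are 20 mm wide; open, the fingers measure 115 mm over their backs; the gripper's body (75 mm by 178 mm) begins 61 mm behind the grasp point.
Start: joints at [1.234, 0.423, 1.63, -0, 1.089, -0.019], TCP at [195.266, 593.697, 222.675] pointing down, gripper open.
Joint ranges: [-3, 3], [-0.9, 2.11], [0.09, 2.58], [-1.31, 4.45], [0.11, 2.69], [-2.54, 2.54]. Speed limits (rad/s): [2.39, 2.39, 3.01, 3.14, 3.14, 3.14].

INTERFACE

Orientations are given as a rotation vector (axis times angle).
In Python, from workcell import ctrl, cams gives the robot as it stands.
- The arm moves only by the tool move_arm, never from a script. Its argument "steps" is a list of rows, each a list of 3 entries, a list of its own where there are three numbers: the shift along the tool's x, y, z in units of 25 mm (1.0 is 25 mm), then the turn about the tool's z in units of 5 degrees (1.0 is 5 degrees), then the closure, from 0 (fully open) to 1 (shut). A call has 1 to 20 rows; each row shifts and turns the commanded pose from where the row before left it, along the tool's axes as they then stand; what a row does not reach is not made up. A row lasts 1/12 s, in which the tool goes at most 41.7 mm and 7.16 degrees, less where a joint would pass 70% of its speed; a pose out of reach is approached as far as the arm can. A call is refused whole if a number of a shift passes 1 or a number of a turn 1, either way. A call with a gripper value outside its range is refused whole. The fingers move at their own pace and stop on an object; the grip force is fixed at half the most. Time passes only in rows, so rows that do not move let the fingers close. It gives the time, the measured TCP pose, the force, the opening and the grip force at its end, in the units of the state.
- ctrl.get_obs(): the state, without advancing time (a new reading comes with each control period).
- cams.get_image(name): name is "scene" or "top"; returns a dict with "image" (400x640x3 uint8, red, green, blue), "camera_matrix" (3x3 intrinsics, pixels), "k1" (the pictures are not rectified: a ray, as slopes to the right and down, at radius r is drawn at 1 + k1 r^2 times it, then the intrinsics apply), "xyz" and "rotation" of the camera in the world. Camera axes: x right, y down, z forward; pixel columns grow to the right and rows downward; lengths in mm; the calibration is good to about 2 mm. A picture is of the moment at which its call begins. There is no depth.
- ctrl.close_job(): hands the job in; it is judged then, once.
Trained networks look in the newest picture that a camera, given by its name, has taken for a name from the list of things; names that differ only in an ending like _2 or _b are one class to them, and where a whole thing is asked for, a point or a joint stands for the part that bears it (a point fixed in the world has none). Each returns a list of dicts, best first, with "p" (0 to 1); they miss things now and then, are a little off and sometimes report something else, mostly with a low value. They report only what shows in the picture. A call takes as long as a camera call. They do not tell look-alikes from the thing itself.
- cams.boxes_of(camera, thing): "rect" ([centre column, centre row, width, height] in pixels, round what is visible of it).
- cams.cut_out(camera, thing): "pixels" (400x640 bool, what is visible of it) and "rect" ([centre column, centre row, width, height] in pixels, round what is visible of it).
The state is a dict: "t": time; "qpos": joint angles; "qvel": joint speeds; "joint_torque": joint torques, N m; "ee_pos": TCP position; "orientation": TCP orientation; "ft_force": force on the tool from outside, world axes, zero at the start; "moment": the same for the moment, N m; "width": finger opening in mm; "grasp_force": force on a finger pad.
Only numpy, scipy, OpenCV 4.12 (cv2) and the standard library are available. Lean on these libraries where they do the work, as an engineer would, in place of code of your own. Each camera call takes 0.05 s, during which the arm holds its last target. There are 200 camera calls.

TASK

Load the round wooden tray on which the tin stands. Going clockwise round the tray from the tin, as seen from above, stand the salt shaker on the next cork pad, then the kitchen timer on the pad opposite the tin, then the spice jar on the last pad, each upright and centred on its pad; stack the jam jar upright and centred on top of the tin. Leave the tin in its place and do not disturb the mug, the lemon and the pepper mill.

Things in the scene. Friction and masses are not known exactly. Their poses are not given: they have to be found in the camera images.
- tray: Round dark wooden tray, 272 mm across, fixed, turned differently each time; lip 14 mm high. Origin: its centre on the worktop, z up. Four cork pads, 88 mm across, faces 10 mm above the worktop, level with the tray floor to 1 mm, centres 72 mm from the tray's centre along the tray's own +x (the tin's pad), -y (next clockwise from above), -x (across from the tin), +y (last).
- tin: Closed tomato tin with a printed label, 75 mm across, 110 mm high, 0.45 kg, loose, standing on one pad of the tray, within 5 mm of its centre; its flat top (120 mm above the worktop) carries the jam jar. Too wide to grasp, stays where it is. Origin: centre of the underside; z is up along its axis.
- salt: Salt shaker: small clear shaker of white salt with a grey domed top with holes, 44 mm across, 90 mm high, standing on the worktop. Round: grasp it across the axis in any direction, about 55 to 65 mm above its underside. Origin: centre of the underside; z is up along its axis.
- spice: Spice jar: slim clear jar with a label and a green screw lid, 46 mm across, 106 mm high, standing on the worktop. Round: grasp across the axis in any direction, about 70 mm above its underside. Origin: centre of the underside; z is up along its axis.
- jam: Jam jar: stout glass jar of pink jam with a wide yellow lid, 66 mm across, 100 mm high, standing on the worktop. Round: grasp across the axis in any direction, about 65 to 75 mm above its underside. Origin: centre of the underside; z is up along its axis.
- mug: Bystander: two-coloured mug (pink above, blue below) with a handle, 86 mm across, 117 mm with the handle, 88 mm high. Leave alone. Origin: centre of the underside; z is up along its axis.
- lemon: Bystander: a yellow lemon, 71 x 53 x 51 mm. Leave alone. Origin: centre of its underside.
- timer: Wind-up kitchen timer: low and round, red foot and grey dial with a knob on top, 63 mm across at the foot, 53 mm high, standing on the worktop; its dial does not turn. Grasp it from above across its foot in any direction, with the middle of the finger pads about 30 mm above its underside: foot (to 26 mm) and dial rim are equally wide. Origin: centre of the underside; z is up along its axis.
- mill: Bystander: tall dark brown wooden pepper mill, 58 mm across, 190 mm high, standing behind the tray under the wall cabinets, whose undersides are 510 mm above the worktop and whose doors begin at x = 0.61 m. Leave alone. Origin: centre of the underside; z is up along its axis.
Mind the look-alikes: they are no part of the job. What is shaped like the salt but blue is not meant.

How it is judged (in metres and radians):
At the end, for the whole second after the job is handed in: Salt shaker, timer and spice jar stand on the 1st, 2nd and 3rd pad clockwise from the tin, the tin on its own, each within 12 mm of the pad's centre along both tray axes; the jam jar stands on the tin, axes within 12 mm; all upright within 0.1 rad, at rest (x of tin in the frame of tray between 0.06 and 0.084 m and y of tin in the frame of tray between -0.012 and 0.012 m and z of tin in the frame of tray between 0.006 and 0.014 m and x of salt in the frame of tray between -0.012 and 0.012 m and y of salt in the frame of tray between -0.084 and -0.06 m and z of salt in the frame of tray between 0.006 and 0.014 m and x of timer in the frame of tray between -0.084 and -0.06 m and y of timer in the frame of tray between -0.012 and 0.012 m and z of timer in the frame of tray between 0.006 and 0.014 m and x of spice in the frame of tray between -0.012 and 0.012 m and y of spice in the frame of tray between 0.06 and 0.084 m and z of spice in the frame of tray between 0.006 and 0.014 m and horizontal distance between jam and tin below 0.012 m and z of jam in the frame of tray between 0.115 and 0.125 m and angle between each of tin, salt, timer, spice, jam's own z axis and vertical below 0.1 rad and linear speed of each of tin, salt, timer, spice, jam below 0.02 m/s); the robot touches nothing.
It fails at once if the mug is disturbed (moved more than 25 mm) (distance of mug from where it was at the start of the episode above 0.025 m).
It fails at once if the lemon is disturbed (moved more than 25 mm) (distance of lemon from where it was at the start of the episode above 0.025 m).
It fails at once if the mill is disturbed (moved more than 25 mm) (distance of mill from where it was at the start of the episode above 0.025 m).
It fails at once if the tin is knocked over or pushed out of its place (tilted more than 0.3 rad or moved more than 25 mm) (angle between tin's own z axis and vertical above 0.3 rad or distance of tin from where it was at the start of the episode above 0.025 m).
It also fails if it takes over 96 s, if anything falls off the work surface, if the arm or the gripper's body presses on something with over 40 N, if the wrist force passes 120 N, or if a joint passes its speed limit or range.

## Working session

There is one attempt and no reset: what is moved stays moved. The work goes in short steps, Python scripts to look and compute and a tool call to move; the robot and the scene stay as the last step left them, time stands still between calls to the robot, and variables do not carry over. Pictures are saved under pics/ and viewed, at most 14 in all, crops included, and the job is handed in when it is done.

Besides the shell and the picture viewer there is one more tool, called after "Emit:" by a JSON object that holds its "name" and its "arguments", one argument or row to a line. move_arm: Moves the arm, as the interface text tells. Its arguments: {"type":"object","properties":{"steps":{"type":"array"}},"required":["steps"]}

```bash
mkdir -p pics; ls
cat > h.py <<'E'
import numpy as np,cv2
from workcell import ctrl,cams
def snap(n,f=None):
    d=cams.get_image(n)
    if f: cv2.imwrite('pics/'+f,cv2.cvtColor(d['image'],cv2.COLOR_RGB2BGR))
    return d
def proj(d,P):
    R=np.array(d['rotation']);p=(np.atleast_2d(P)-np.array(d['xyz']))@R
    s=p[:,:2]/p[:,2:];r2=(s**2).sum(1,keepdims=True);s=s*(1+d['k1']*r2)
    K=np.array(d['camera_matrix']);return s@K[:2,:2].T+K[:2,2]
def ray(d,uv):
    K=np.array(d['camera_matrix']);k=d['k1']
    q=np.linalg.solve(K[:2,:2],(np.array(uv,float)-K[:2,2]));s=q.copy()
    for _ in range(30): s=q/(1+k*(s@s))
    v=np.array(d['rotation'])@np.r_[s,1];return np.array(d['xyz'],float),v/np.linalg.norm(v)
def atz(d,uv,z):
    o,v=ray(d,uv);return (o+v*(z-o[2])/v[2])
E
python3 - <<'E'
from h import *
for n in('scene','top'):
    d=snap(n,n+'0.png');print(n,d['xyz'],np.round(d['rotation'],3).tolist(),d['camera_matrix'],d['k1'])
    for t in 'tray tin salt spice jam timer mug lemon mill'.split():
        print(t,[(np.round(b['rect']).tolist(),round(b['p'],2)) for b in cams.boxes_of(n,t)][:4])
print(ctrl.get_obs())
E
```

```text
pics
scene [-586.54921322  911.50132916  641.14527417] [-0.995, 2.057, -1.363] [[485.38227059   0.         316.28988583]
 [  0.         485.38227059 199.0892029 ]
 [  0.           0.           1.        ]] -0.06008357611775843
tray [([381.0, 198.0, 80.0, 30.0], 0.62), ([292.0, 215.0, 23.0, 40.0], 0.29)]
tin [([382.0, 187.0, 23.0, 38.0], 0.97)]
salt [([241.0, 227.0, 12.0, 29.0], 0.79), ([249.0, 244.0, 15.0, 35.0], 0.69), ([265.0, 257.0, 17.0, 34.0], 0.61)]
spice [([288.0, 238.0, 19.0, 42.0], 0.65)]
jam []
timer [([327.0, 209.0, 24.0, 16.0], 0.8)]
mug [([232.0, 209.0, 22.0, 37.0], 0.65)]
lemon [([279.0, 191.0, 18.0, 10.0], 0.52)]
mill [([314.0, 160.0, 9.0, 53.0], 0.57)]
top [ 358.32642442   37.82824617 1060.02551848] [-2.133, 2.127, -0.167] [[411.64803394   0.         319.26898022]
 [  0.         411.64803394 202.89739403]
 [  0.           0.           1.        ]] -0.08144438044022533
tray [([420.0, 228.0, 101.0, 106.0], 0.9)]
tin [([408.0, 244.0, 40.0, 36.0], 0.81), ([234.0, 158.0, 46.0, 43.0], 0.66)]
salt [([199.0, 258.0, 23.0, 16.0], 0.85), ([213.0, 225.0, 17.0, 19.0], 0.68), ([190
[... 326 characters left out ...]
0, 223.0, 24.0, 31.0], 0.33)]
{'t': 1.0, 'qpos': array([ 1.23399630e+00,  4.23088999e-01,  1.62988552e+00,  1.91809356e-05,
        1.08858367e+00, -1.90085610e-02]), 'qvel': array([-0.00079324, -0.00024247,  0.00101041,  0.0001211 ,  0.00099264,
       -0.00105473]), 'joint_torque': array([-5.51149806e-04, -5.44586420e+01, -2.74046052e+01,  6.44248025e-02,
        1.70457683e-02, -1.78344411e-06]), 'ee_pos': array([195.26857223, 593.71165238, 222.68763493]), 'orientation': array([-4.97099867e-01, -3.10200409e+00, -5.80029582e-05]), 'ft_force': array([-0.17920347, -0.1411747 ,  0.23813948]), 'moment': array([0.083859  , 0.01500904, 0.00857722]), 'grasp_force': 0.0, 'width': 87.4009072289348}
```

```bash
sleep 1
sed -i "s/np.array(d\['rotation'\])/cv2.Rodrigues(np.array(d['rotation'],float))[0]/" h.py
python3 -c "
import cv2
a=cv2.imread('pics/top0.png');cv2.imwrite('pics/top0c.png',cv2.resize(a[110:310,170:480],None,fx=2.55,fy=2.55,interpolation=cv2.INTER_CUBIC))
a=cv2.imread('pics/scene0.png');cv2.imwrite('pics/scene0c.png',cv2.resize(a[120:290,200:440],None,fx=3.3,fy=3.3,interpolation=cv2.INTER_CUBIC))"
```

```text
(no output)
```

View pics/top0c.png

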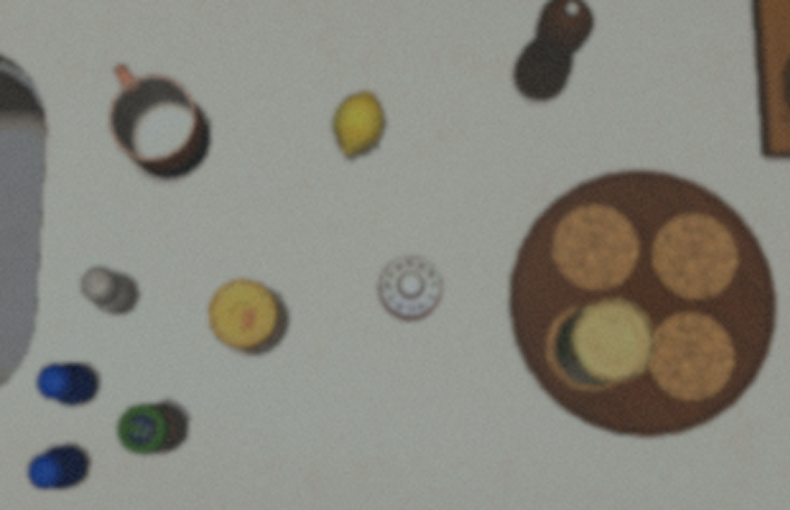

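View pics/scene0c.png

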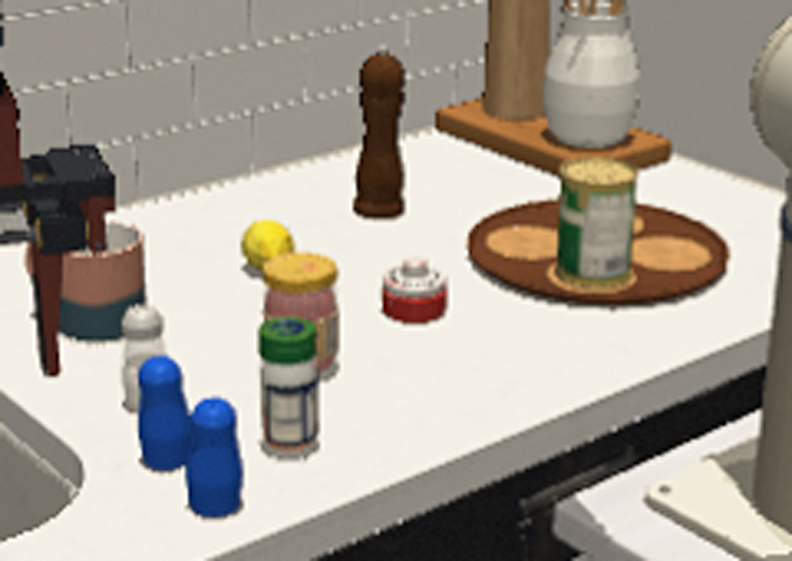

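```bash
cat > m.py <<'E'
from h import *
from scipy.optimize import least_squares
import sys
D={n:snap(n) for n in('top','scene')}
dim=dict(salt=(22,90),spice=(23,106),jam=(33,100),timer=(31.5,53),tin=(37.5,110))
near=dict(salt=[(213,225),(241,227)],spice=[(229,277),(288,238)],jam=[(267,235),(292,215)],timer=[(330,223),(326,208)],tin=[(408,244),(382,187)],mug=[(232,158),(232,209)],lemon=[(311,157),(279,191)])
def mask(n,t,c):
    L=[m for m in cams.cut_out(n,t) if np.hypot(*(np.array(m['rect'][:2])-c))<15]
    return L[0] if L else None
def sil(d,x,y,z0,r,h,t):
    a=np.linspace(0,2*np.pi,48,endpoint=False)
    prof=dict(salt=[(22,0),(20,10),(17,h*.6),(15,h*.75),(13,h-6),(5,h)],timer=[(r,0),(r,26),(r,36),(8,h)]).get(t,[(r,0),(r,h)])
    return proj(d,np.concatenate([np.c_[x+q*np.cos(a),y+q*np.sin(a),np.full(48,z0+z)] for q,z in prof]))
if __name__=='__main__':
  for t in near:
    ms={n:mask(n,t,near[t][i]) for i,n in enumerate(D)}
    bb={}
    for n,m in ms.items():
        if m is None: print(t,n,'missed');continue
        v,u=np.nonzero(m['pixels']);bb[n]=[u.min()-.5,u.max()+.5,v.min()-.5,v.max()+.5]
        print(t,n,bb[n],round(m['p'],2),len(u))
    if t not in dim or 'top' not in bb: continue
    r,h=dim[t];z0=10 if t=='tin' else 0
    g=atz(D['top'],near[t][0],h/2)
    def f(p,hh=None):
        e=[]
        for n,b in bb.items():
            s=sil(D[n],p[0],p[1],z0,r,p[2],t);w=[1,1,1,1]
            if n=='scene' and t in('salt','jam'): w=[1,1,1,0]
            e+=list((np.r_[s[:,0].min(),s[:,0].max(),s[:,1].min(),s[:,1].max()]-b)*w)
        return e
    o=least_squares(f,[g[0],g[1],h],loss='soft_l1')
    print('  ',t,np.round(o.x,1),'res',np.round(f(o.x),1))
  im=cv2.cvtColor(D['top']['image'],cv2.COLOR_RGB2HSV)
  b=D['top']['image'].astype(int)
  m=((b[...,0]-b[...,2]>35)&(b[...,0]>95)).astype(np.uint8)
  m[:, :370]=0;m[:,472:]=0;m[:170]=0
  k,l,s,c=cv2.connectedComponentsWithStats(m)
  for i in range(1,k):
    if s[i,4]>150: print('pad',s[i],c[i].round(2),atz(D['top'],c[i],10).round(1))
E
python3 m.py
```

```text
salt top [np.float64(201.5), np.float64(221.5), np.float64(214.5), np.float64(232.5)] 0.72 269
salt scene [np.float64(235.5), np.float64(249.5), np.float64(212.5), np.float64(243.5)] 0.55 259
   salt [480.4 322.3  86.6] res [-0.9  1.3  0.2 -0.3 -0.9  0.9  0.2  0. ]
spice top [np.float64(216.5), np.float64(242.5), np.float64(267.5), np.float64(287.5)] 0.71 420
spice scene [np.float64(277.5), np.float64(297.5), np.float64(215.5), np.float64(259.5)] 0.96 763
   spice [343.7 264.2 102.7] res [-1.   1.2  0.1  0.2  0.6 -1.1  0.2 -0.8]
jam top [np.float64(251.5), np.float64(281.5), np.float64(219.5), np.float64(247.5)] 0.97 651
jam scene [np.float64(279.5), np.float64(302.5), np.float64(195.5), np.float64(234.5)] 0.79 538
   jam [449.6 175.9  97.7] res [-0.7  1.3 -1.1  1.2 -0.3  0.2  0.3  0. ]
timer top [np.float64(318.5), np.float64(342.5), np.float64(209.5), np.float64(234.5)] 0.82 465
timer scene [np.float64(315.5), np.float64(335.5), np.float64(197.5), np.float64(217.5)] 0.86 332
   timer [483.4  19.9  51.1] res [-0.4  0.8 -0.5  0.8 -0.3 -0.1  0.   0.2]
tin top [np.float64(387.5), np.float64(425.5), np.float64(226.5), np.float64(259.5)] 0.67 966
tin scene [np.float64(368.5), np.float64(392.5), np.float64(167.5), np.float64(207.5)] 0.89 851
   tin [ 425.3 -161.1  106.2] res [-0.6  0.9 -0.3  0.8 -0.9  0.2  0.3 -0.6]
mug top [np.float64(211.5), np.float64(251.5), np.float64(135.5), np.float64(178.5)] 0.81 1195
mug scene [np.float64(217.5), np.float64(243.5), np.float64(187.5), np.float64(223.5)] 0.6 725
lemon top [np.float64(299.5), np.float64(320.5), np.float64(144.5), np.float64(170.5)] 0.95 385
lemon scene [np.float64(273.5), np.float64(287.5), np.float64(186.5), np.float64(200.5)] 0.52 141
pad [386 190  35  34 927] [403.07 206.56] [ 525.6 -167.8   10. ]
pad [426 193  34  34 904] [442.18 209.91] [ 517.  -269.5   10. ]
pad [ 384  227   75   40 1890] [423.63 246.47] [ 422.6 -217.6   10. ]
```

```bash
cat > go.py <<'E'
import sys,numpy as np,cv2
from workcell import ctrl
o=ctrl.get_obs();R=cv2.Rodrigues(np.array(o['orientation']))[0]
print('t',o['t'],'p',o['ee_pos'].round(1),'yaw_y',np.degrees(np.arctan2(R[1,1],R[0,1])).round(2),'w',round(o['width'],1),'g',o['grasp_force'],'F',o['ft_force'].round(1))
p=o['ee_pos'].copy()
for a in sys.argv[1:]:
    q=np.array(list(map(float,a.split(','))));print(a,'units',(R.T@(q-p)/25).round(2));p=q
E
python3 - <<'E'
from h import *
d=snap('top');b=d['image'].astype(int)
for uv in[(199,258),(190,291)]: print('blue',atz(d,uv,60).round())
print('mill',atz(d,(382,139),0).round(),'mug',atz(d,(236,158),60).round())
# pad B: right part of the merged blob, circle radius fit on right rim
m=((b[...,0]-b[...,2]>35)&(b[...,0]>95)).astype(np.uint8)
C=np.array([470.5,-214.3])
B=np.array([415.3,-260.9])
vv,uu=np.nonzero(m);P=np.array([atz(d,q,10)[:2] for q in zip(uu,vv)])
sel=P[(np.hypot(*(P-B).T)<52)&(P[:,1]<-225)]
from scipy.spatial import ConvexHull
h=sel[ConvexHull(sel).vertices];h=h[h[:,1]<-235]
from scipy.optimize import least_squares
print('padB',least_squares(lambda c:np.hypot(*(h-c[:2]).T)-c[2],[*B,44],loss='soft_l1').x.round(1))
s=snap('scene')['image'];c=np.hstack([cv2.resize(d['image'][205:305,175:255],(400,500),interpolation=3),cv2.resize(s[200:280,225:305],(400,500),interpolation=3)])
cv2.imwrite('pics/salt1.png',c[...,::-1])
E
python3 go.py
```

```text
blue [390. 341.  60.]
blue [310. 360.  60.]
mill [ 711. -119.    0.] mug [641. 259.  60.]
padB [ 415.8 -260.9   44. ]
t 1.9 p [195.3 593.7 222.7] yaw_y 71.79 w 87.9 g 0.0 F [-0.1 -0.5  0.2]
```

View pics/salt1.png

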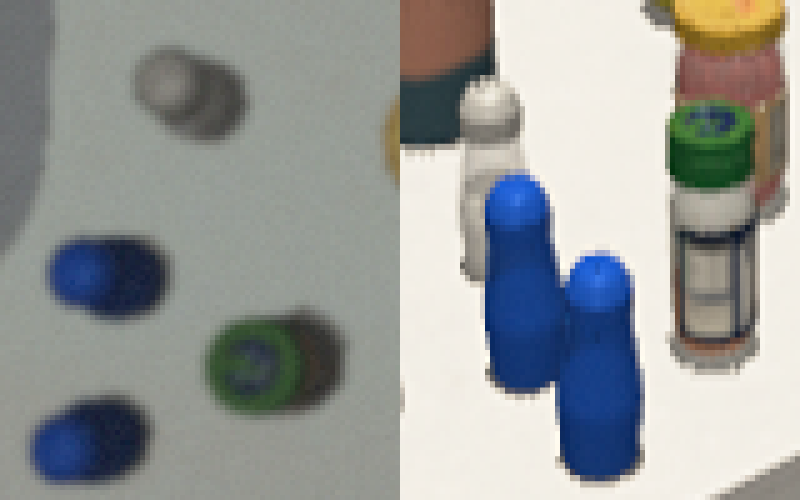

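Emit:
{"name": "move_arm", "arguments": {
  "steps": [
    [[0, 0, 0], 0.91, 0],
    [[0, 0, 0], 0.91, 0],
    [[0, 0, 0], 0.91, 0],
    [[0, 0, 0], 0.91, 0],
    [[0, 0, 0], 0.91, 0],
    [[0, 0, 0], 0.91, 0],
    [[0, 0, 0], 0.91, 0]
  ]
}}

```text
t: 2.48
ee_pos: [195.3, 593.7, 222.7]
orientation: [1.335, 2.844, -0.0]
ft_force: [0.1, 1.4, -1.1]
width: 87.8
grasp_force: 0.0
```

The candidates for the salt are the white, grey-domed shaker at top (213,225) / scene (241,227), and two blue look-alikes at top (199,258) and (190,291). I choose the white one, and the crop confirms it. The timer goes first.

```bash
python3 go.py 483.4,19.9,110 483.4,19.9,11
```

```text
t 2.4833 p [195.3 593.7 222.7] yaw_y 39.72 w 87.8 g 0.0 F [ 0.1  1.4 -1.1]
483.4,19.9,110 units [-25.02  -5.8    4.51]
483.4,19.9,11 units [0.   0.   3.96]
```

Emit:
{"name": "move_arm", "arguments": {
  "steps": [
    [[-1, -0.25, 0], 0, 0],
    [[-1, -0.25, 0], 0, 0],
    [[-1, -0.25, 0], 0, 0],
    [[-1, -0.25, 0], 0, 0],
    [[-1, -0.25, 0], 0, 0],
    [[-1, -0.25, 0], 0, 0],
    [[-1, -0.25, 0], 0, 0],
    [[-1, -0.25, 0], 0, 0],
    [[-1, -0.25, 0], 0, 0],
    [[-1, -0.25, 0], 0, 0],
    [[-1, -0.25, 0], 0, 0],
    [[-1, -0.25, 0], 0, 0],
    [[-1, -0.25, 0], 0, 0],
    [[-1, -0.25, 0], 0, 0],
    [[-1, -0.25, 0], 0, 0],
    [[-1, -0.25, 0], 0, 0],
    [[-1, -0.25, 0], 0, 0],
    [[-1, -0.25, 0], 0, 0],
    [[-1, -0.25, 0], 0, 0],
    [[-1, -0.25, 0], 0, 0]
  ]
}}

```text
t: 4.15
ee_pos: [420.9, 128.9, 222.9]
orientation: [1.329, 2.846, 0.001]
ft_force: [-0.1, 0.2, -0.5]
width: 88.0
grasp_force: 0.0
```

Emit:
{"name": "move_arm", "arguments": {
  "steps": [
    [[-1, -0.16, 0.75], 0, 0],
    [[-1, -0.16, 0.75], 0, 0],
    [[-1, -0.16, 0.75], 0, 0],
    [[-1, -0.16, 0.75], 0, 0],
    [[-0.5, -0.16, 0.75], 0, 0],
    [[-0.5, 0, 0.75], 0, 0],
    [[0, 0, 0], 0, 0],
    [[0, 0, 0], 0, 0]
  ]
}}

```text
t: 4.82
ee_pos: [484.8, 21.2, 109.7]
orientation: [-1.33, -2.844, 0.001]
ft_force: [0.1, -0.4, 0.7]
width: 88.2
grasp_force: 0.0
```

```bash
python3 go.py 483.4,19.9,11 483.4,19.9,160 517,-269.5,160 517,-269.5,22
```

```text
t 4.8167 p [484.8  21.2 109.7] yaw_y 39.87 w 88.2 g 0.0 F [ 0.1 -0.4  0.7]
483.4,19.9,11 units [-0.01 -0.07  3.95]
483.4,19.9,160 units [ 0.01 -0.01 -5.96]
517,-269.5,160 units [-9.75 -6.39 -0.  ]
517,-269.5,22 units [-0.01  0.01  5.52]
```

Emit:
{"name": "move_arm", "arguments": {
  "steps": [
    [[0, -0.07, 0.8], 0, 0],
    [[0, 0, 0.8], 0, 0],
    [[0, 0, 0.8], 0, 0],
    [[0, 0, 0.8], 0, 0],
    [[0, 0, 0.75], 0, 0],
    [[0, 0, 0], 0, 0],
    [[0, 0, 0], 0, 1],
    [[0, 0, 0], 0, 1],
    [[0, 0, 0], 0, 1],
    [[0, 0, 0], 0, 1],
    [[0, 0, 0], 0, 1],
    [[0, 0, 0], 0, 1],
    [[0, 0, 0], 0, 1],
    [[0, 0, 0], 0, 1]
  ]
}}

```text
t: 5.98
ee_pos: [484.8, 20.4, 12.6]
orientation: [1.329, 2.845, 0.001]
ft_force: [-1.1, 1.0, 7.7]
width: 60.7
grasp_force: 30.0
```

Emit:
{"name": "move_arm", "arguments": {
  "steps": [
    [[0, 0, -0.5], 0, 1],
    [[0, 0, -1], 0, 1],
    [[0, 0, -1], 0, 1],
    [[0, 0, -1], 0, 1],
    [[0, 0, -1], 0, 1],
    [[-0.3, -0.2, -1], 0, 1],
    [[-0.7, -0.45, -0.5], 0, 1],
    [[-0.95, -0.65, 0], 0, 1],
    [[-0.95, -0.65, 0], 0, 1],
    [[-0.95, -0.65, 0], 0, 1],
    [[-0.95, -0.65, 0], 0, 1],
    [[-0.95, -0.65, 0], 0, 1],
    [[-0.95, -0.65, 0], 0, 1],
    [[-0.95, -0.65, 0], 0, 1],
    [[-0.95, -0.65, 0], 0, 1],
    [[-0.7, -0.4, 0], 0, 1],
    [[-0.4, -0.1, 0], 0, 1],
    [[0, 0, 0], 0, 1],
    [[0, 0, 0], 0, 1]
  ]
}}

```text
t: 7.57
ee_pos: [517.7, -267.1, 161.3]
orientation: [-1.33, -2.845, -0.001]
ft_force: [0.4, 0.4, -1.0]
width: 60.8
grasp_force: 30.0
```

```bash
python3 go.py 517,-269.5,22
python3 - <<'E'
from h import *
d=snap('top','c1.png');s=snap('scene')
o=ctrl.get_obs()['ee_pos'];print(proj(d,o),proj(s,o))
a=d['image'][180:290,360:480];b=s['image'][130:240,340:460]
cv2.imwrite('pics/c1.png',np.hstack([cv2.resize(x,(400,367),interpolation=3) for x in(a,b)])[...,::-1])
E
```

```text
t 7.5667 p [ 517.7 -267.1  161.3] yaw_y 39.9 w 60.8 g 29.994942013872787 F [ 0.4  0.4 -1. ]
517,-269.5,22 units [-0.06 -0.08  5.57]
[[459.81481332 199.57104651]] [[383.84468741 145.71094181]]
```

View pics/c1.png

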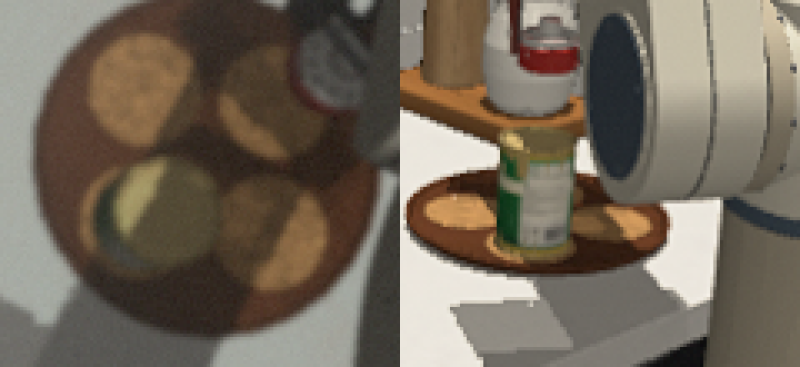

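The timer hangs in the gripper (top about (459,203)), close to the predicted (460,200). I'll lower it now.

Emit:
{"name": "move_arm", "arguments": {
  "steps": [
    [[-0.06, -0.08, 1], 0, 1],
    [[0, 0, 1], 0, 1],
    [[0, 0, 1], 0, 1],
    [[0, 0, 1], 0, 1],
    [[0, 0, 0.7], 0, 1],
    [[0, 0, 0.4], 0, 1],
    [[0, 0, 0.2], 0, 1],
    [[0, 0, 0.2], 0, 1],
    [[0, 0, 0], 0, 1],
    [[0, 0, 0], 0, 1]
  ]
}}

```text
t: 8.5
ee_pos: [517.9, -270.0, 24.7]
orientation: [1.328, 2.846, -0.0]
ft_force: [-0.0, 0.2, -1.0]
width: 60.5
grasp_force: 30.0
```

Emit:
{"name": "move_arm", "arguments": {
  "steps": [
    [[0, 0, 0.06], 0, 1],
    [[0, 0, 0], 0, 1],
    [[0, 0, 0], 0, 0.15],
    [[0, 0, 0], 0, 0],
    [[0, 0, 0], 0, 0],
    [[0, 0, 0], 0, 0],
    [[0, 0, 0], 0, 0],
    [[0, 0, 0], 0, 0],
    [[0, 0, -0.4], 0, 0],
    [[0, 0, -0.8], 0, 0],
    [[0, 0, -1], 0, 0],
    [[0, 0, -1], 0, 0],
    [[0, 0, -1], 0, 0],
    [[0, 0, -1], 0, 0],
    [[0, 0, -1], 0, 0]
  ]
}}

```text
t: 9.75
ee_pos: [517.2, -269.9, 179.4]
orientation: [1.329, 2.846, -0.0]
ft_force: [0.7, 0.2, 0.1]
width: 87.5
grasp_force: 0.0
```

```bash
python3 go.py 480.4,322.3,179 480.4,322.3,41
```

```text
t 9.75 p [ 517.2 -269.9  179.4] yaw_y 39.94 w 87.5 g 0.0 F [0.7 0.2 0.1]
480.4,322.3,179 units [1.911e+01 1.408e+01 1.000e-02]
480.4,322.3,41 units [ 0.   -0.    5.52]
```

Emit:
{"name": "move_arm", "arguments": {
  "steps": [
    [[0.95, 0.7, 0], 0, 0],
    [[0.95, 0.7, 0], 0, 0],
    [[0.95, 0.7, 0], 0, 0],
    [[0.95, 0.7, 0], 0, 0],
    [[0.95, 0.7, 0], 0, 0],
    [[0.95, 0.7, 0], 0, 0],
    [[0.95, 0.7, 0], 0, 0],
    [[0.95, 0.7, 0], 0, 0],
    [[0.95, 0.7, 0], 0, 0],
    [[0.95, 0.7, 0], 0, 0],
    [[0.95, 0.7, 0], 0, 0],
    [[0.95, 0.7, 0], 0, 0],
    [[0.95, 0.7, 0], 0, 0],
    [[0.95, 0.7, 0], 0, 0],
    [[0.95, 0.7, 0], 0, 0],
    [[0.95, 0.7, 0], 0, 0],
    [[0.95, 0.7, 0], 0, 0],
    [[0.95, 0.7, 0], 0, 0],
    [[0.95, 0.7, 0], 0, 0],
    [[0.95, 0.7, 0], 0, 0]
  ]
}}

```text
t: 11.42
ee_pos: [480.4, 320.4, 178.2]
orientation: [1.329, 2.846, 0.001]
ft_force: [0.3, -0.8, -0.6]
width: 87.7
grasp_force: 0.0
```

Emit:
{"name": "move_arm", "arguments": {
  "steps": [
    [[0.11, 0.08, 0], 0, 0],
    [[0, 0, 0], 0, 0],
    [[0, 0, 0], 0, 0]
  ]
}}

```text
t: 11.67
ee_pos: [480.2, 321.9, 177.6]
orientation: [-1.328, -2.847, 0.001]
ft_force: [-0.5, 0.1, 0.2]
width: 88.0
grasp_force: 0.0
```

```bash
python3 go.py 480.4,322.3,41
python3 - <<'E'
from h import *
d=snap('top');b=d['image'].astype(int)
from m import mask,sil
cv2.imwrite('pics/c2.png',np.hstack([cv2.resize(x,(400,400),interpolation=3) for x in(d['image'][180:290,360:470],d['image'][180:290,170:280])])[...,::-1])
E
```

```text
t 11.6667 p [480.2 321.9 177.6] yaw_y 39.98 w 88.0 g 0.0 F [-0.5  0.1  0.2]
480.4,322.3,41 units [0.01 0.02 5.46]
```

View pics/c2.png

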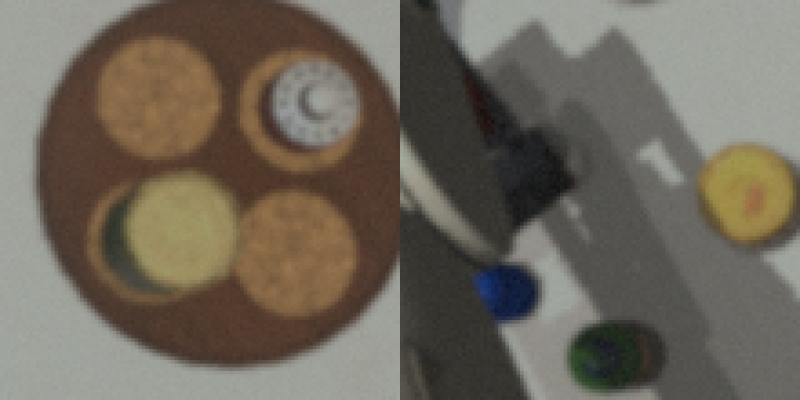

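The timer stands on the far pad, its dial leaning outward by parallax, so I'll measure its offset later. Now the salt.

Emit:
{"name": "move_arm", "arguments": {
  "steps": [
    [[0, 0, 1], 0, 0],
    [[0, 0, 1], 0, 0],
    [[0, 0, 1], 0, 0],
    [[0, 0, 1], 0, 0],
    [[0, 0, 0.8], 0, 0],
    [[0, 0, 0.66], 0, 0],
    [[0, 0, 0], 0, 0],
    [[0, 0, 0], 0, 1],
    [[0, 0, 0], 0, 1],
    [[0, 0, 0], 0, 1],
    [[0, 0, 0], 0, 1],
    [[0, 0, 0], 0, 1],
    [[0, 0, 0], 0, 1],
    [[0, 0, 0], 0, 1],
    [[0, 0, 0], 0, 1],
    [[0, 0, 0], 0, 1],
    [[0, 0, 0], 0, 1]
  ]
}}

```text
t: 13.23
ee_pos: [480.5, 322.3, 41.1]
orientation: [-1.329, -2.847, 0.0]
ft_force: [-1.0, -0.4, 2.6]
width: 37.7
grasp_force: 29.8
```

```bash
python3 go.py 480.4,322.3,41 480.4,322.3,190 525.6,-167.8,190 525.6,-167.8,52
```

```text
t 13.2333 p [480.5 322.3  41.1] yaw_y 39.95 w 37.7 g 29.82861457276158 F [-1.  -0.4  2.6]
480.4,322.3,41 units [ 0. -0.  0.]
480.4,322.3,190 units [-0.   -0.   -5.96]
525.6,-167.8,190 units [-16.19 -11.2    0.  ]
525.6,-167.8,52 units [0.   0.   5.52]
```

Emit:
{"name": "move_arm", "arguments": {
  "steps": [
    [[0, 0, -0.5], 0, 1],
    [[0, 0, -1], 0, 1],
    [[0, 0, -1], 0, 1],
    [[0, 0, -1], 0, 1],
    [[0, 0, -1], 0, 1],
    [[0, 0, -1], 0, 1],
    [[-0.3, -0.2, -0.46], 0, 1],
    [[-0.6, -0.4, 0], 0, 1],
    [[-0.9, -0.65, 0], 0, 1],
    [[-0.95, -0.65, 0], 0, 1],
    [[-0.95, -0.65, 0], 0, 1],
    [[-0.95, -0.65, 0], 0, 1],
    [[-0.95, -0.65, 0], 0, 1],
    [[-0.95, -0.65, 0], 0, 1],
    [[-0.95, -0.65, 0], 0, 1],
    [[-0.95, -0.65, 0], 0, 1],
    [[-0.95, -0.65, 0], 0, 1],
    [[-0.95, -0.65, 0], 0, 1],
    [[-0.95, -0.65, 0], 0, 1],
    [[-0.95, -0.65, 0], 0, 1]
  ]
}}

```text
t: 14.9
ee_pos: [515.4, -49.2, 189.8]
orientation: [-1.329, -2.846, 0.0]
ft_force: [1.1, 0.9, -0.3]
width: 37.8
grasp_force: 29.5
```

Emit:
{"name": "move_arm", "arguments": {
  "steps": [
    [[-0.95, -0.65, 0], 0, 1],
    [[-0.95, -0.65, 0], 0, 1],
    [[-0.9, -0.6, 0], 0, 1],
    [[-0.7, -0.4, 0], 0, 1],
    [[-0.3, -0.25, 0], 0, 1],
    [[0, 0, 0], 0, 1],
    [[0, 0, 0], 0, 1]
  ]
}}

```text
t: 15.48
ee_pos: [527.5, -161.0, 189.6]
orientation: [-1.33, -2.845, -0.0]
ft_force: [-1.1, 0.5, -0.8]
width: 37.5
grasp_force: 29.5
```

```bash
python3 go.py 525.6,-167.8,52.5
```

```text
t 15.4833 p [ 527.5 -161.   189.6] yaw_y 39.88 w 37.5 g 29.527883238333743 F [-1.1  0.5 -0.8]
525.6,-167.8,52.5 units [-0.17 -0.23  5.48]
```

Emit:
{"name": "move_arm", "arguments": {
  "steps": [
    [[-0.17, -0.23, 0.5], 0, 1],
    [[0, 0, 1], 0, 1],
    [[0, 0, 1], 0, 1],
    [[0, 0, 1], 0, 1],
    [[0, 0, 1], 0, 1],
    [[0, 0, 0.5], 0, 1],
    [[0, 0, 0.3], 0, 1],
    [[0, 0, 0.15], 0, 1],
    [[0, 0, 0], 0, 1],
    [[0, 0, 0], 0, 1]
  ]
}}

```text
t: 16.32
ee_pos: [527.3, -168.0, 54.6]
orientation: [1.328, 2.846, 0.0]
ft_force: [-0.1, 0.6, -0.2]
width: 37.8
grasp_force: 29.5
```

Emit:
{"name": "move_arm", "arguments": {
  "steps": [
    [[0.03, -0.05, 0.06], 0, 1],
    [[0, 0, 0.05], 0, 1],
    [[0, 0, 0], 0, 1],
    [[0, 0, 0], 0, 0.4],
    [[0, 0, 0], 0, 0.3],
    [[0, 0, 0], 0, 0.1],
    [[0, 0, 0], 0, 0],
    [[0, 0, 0], 0, 0],
    [[0, 0, 0], 0, 0],
    [[0, 0, 0], 0, 0],
    [[0, 0, -0.4], 0, 0],
    [[0, 0, -0.8], 0, 0],
    [[0, 0, -1], 0, 0],
    [[0, 0, -1], 0, 0],
    [[0, 0, -1], 0, 0],
    [[0, 0, -1], 0, 0],
    [[0, 0, -0.4], 0, 0]
  ]
}}

```text
t: 17.73
ee_pos: [526.7, -168.8, 194.9]
orientation: [1.327, 2.842, 0.001]
ft_force: [0.3, -0.4, 1.1]
width: 87.9
grasp_force: 0.0
```

```bash
python3 go.py 343.7,264.2,190 343.7,264.2,51
```

```text
t 17.7333 p [ 526.7 -168.8  194.9] yaw_y 39.94 w 87.9 g 0.0 F [ 0.3 -0.4  1.1]
343.7,264.2,190 units [17.98  5.51  0.13]
343.7,264.2,51 units [ 0.03 -0.02  5.56]
```

Emit:
{"name": "move_arm", "arguments": {
  "steps": [
    [[0.95, 0.3, 0], 0, 0],
    [[0.95, 0.3, 0], 0, 0],
    [[0.95, 0.3, 0], 0, 0],
    [[0.95, 0.3, 0], 0, 0],
    [[0.95, 0.3, 0], 0, 0],
    [[0.95, 0.3, 0], 0, 0],
    [[0.95, 0.3, 0], 0, 0],
    [[0.95, 0.3, 0], 0, 0],
    [[0.95, 0.3, 0], 0, 0],
    [[0.95, 0.3, 0], 0, 0],
    [[0.95, 0.3, 0], 0, 0],
    [[0.95, 0.3, 0], 0, 0],
    [[0.95, 0.3, 0], 0, 0],
    [[0.95, 0.3, 0], 0, 0],
    [[0.95, 0.3, 0], 0, 0],
    [[0.95, 0.3, 0], 0, 0],
    [[0.95, 0.3, 0], 0, 0],
    [[0.95, 0.3, 0], 0, 0],
    [[0.88, 0.1, 0], 0, 0],
    [[0, 0, 0], 0, 0]
  ]
}}

```text
t: 19.4
ee_pos: [340.5, 266.7, 190.8]
orientation: [-1.325, -2.848, -0.0]
ft_force: [0.3, -1.0, -0.3]
width: 88.3
grasp_force: 0.0
```

```bash
python3 go.py 343.7,264.2,51
cat > chk.py <<'E'
from m import *
import sys
exp=dict(salt=(525.6,-167.8),timer=(517,-269.5),spice=(415.5,-260.9),tin=(425.3,-161.1),jam=(425.3,-161.1))
z=dict(tin=10,jam=120)
for t in sys.argv[1:]:
    r,h=dim[t];z0=z.get(t,10);bb={}
    for n in D:
        c=proj(D[n],[*exp[t],z0+h/2])[0];m=mask(n,t,c)
        if m is None: print(t,n,'missed');continue
        v,u=np.nonzero(m['pixels']);bb[n]=np.array([u.min()-.5,u.max()+.5,v.min()-.5,v.max()+.5])
    def f(p):
        e=[]
        for n,b in bb.items():
            s=sil(D[n],p[0],p[1],z0,r,h,t)
            e+=list(np.r_[s[:,0].min(),s[:,0].max(),s[:,1].min(),s[:,1].max()]-b)
        return e
    if bb:
        o=least_squares(f,exp[t],loss='soft_l1');print(t,list(bb),o.x.round(1),'d',(o.x-exp[t]).round(1),np.round(f(o.x),1))
cv2.imwrite('pics/chk%d.png'%(ctrl.get_obs()['t']*100),np.hstack([cv2.resize(x,(400,400),interpolation=3) for x in(D['top']['image'][175:285,365:475],D['scene']['image'][130:240,330:440])])[...,::-1])
E
python3 chk.py timer salt tin; ls -t pics|head -1
```

```text
t 19.4 p [340.5 266.7 190.8] yaw_y 40.09 w 88.3 g 0.0 F [ 0.3 -1.  -0.3]
343.7,264.2,51 units [-0.16  0.04  5.59]
timer ['top', 'scene'] [ 518.  -267.6] d [1.  1.9] [ -1.1   0.4  -0.5   0.1   5.2  -0.3   3.3 -17.5]
salt ['top', 'scene'] [ 528.4 -175.9] d [ 2.8 -8.1] [-0.8  1.   0.   0.4 -0.2 -0.4 -0.9 -0.2]
tin ['top', 'scene'] [ 424.5 -161.1] d [-0.8  0. ] [-0.6  0.3 -0.1  0.1 -0.7  1.4 -1.7  0.4]
chk1980.png
```

View pics/chk1980.png

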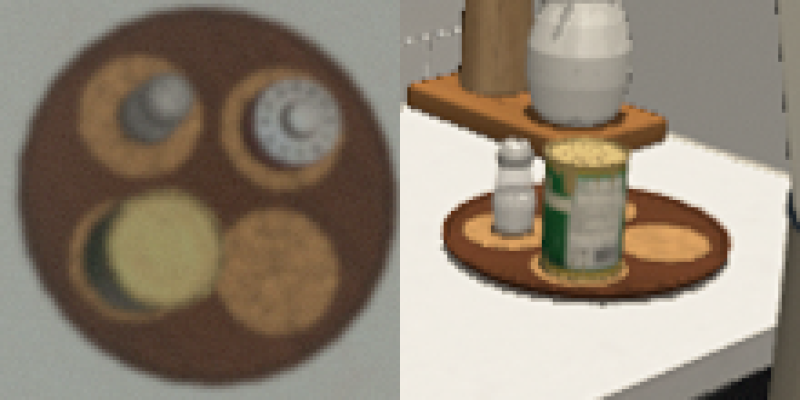

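Emit:
{"name": "move_arm", "arguments": {
  "steps": [
    [[-0.16, 0.04, 1], 0, 0],
    [[0, 0, 1], 0, 0],
    [[0, 0, 1], 0, 0],
    [[0, 0, 1], 0, 0],
    [[0, 0, 0.9], 0, 0],
    [[0, 0, 0.69], 0, 0],
    [[0, 0, 0], 0, 0],
    [[0, 0, 0], 0, 1],
    [[0, 0, 0], 0, 1],
    [[0, 0, 0], 0, 1],
    [[0, 0, 0], 0, 1],
    [[0, 0, 0], 0, 1],
    [[0, 0, 0], 0, 1],
    [[0, 0, 0], 0, 1],
    [[0, 0, 0], 0, 1],
    [[0, 0, 0], 0, 1]
  ]
}}

```text
t: 21.13
ee_pos: [345.6, 262.4, 51.5]
orientation: [1.329, 2.846, 0.001]
ft_force: [-0.0, -0.5, 7.0]
width: 45.5
grasp_force: 30.0
```

```bash
python3 go.py 343.7,264.2,210 415.5,-260.9,210 415.5,-260.9,62
```

```text
t 21.1333 p [345.6 262.4  51.5] yaw_y 39.95 w 45.5 g 29.96690757048782 F [-0.  -0.5  7. ]
343.7,264.2,210 units [ 0.1  -0.01 -6.34]
415.5,-260.9,210 units [-1.795e+01 -1.129e+01 -1.000e-02]
415.5,-260.9,62 units [ 0.   -0.    5.92]
```

Emit:
{"name": "move_arm", "arguments": {
  "steps": [
    [[0, 0, -0.5], 0, 1],
    [[0, 0, -1], 0, 1],
    [[0, 0, -1], 0, 1],
    [[0, 0, -1], 0, 1],
    [[0, 0, -1], 0, 1],
    [[0, 0, -1], 0, 1],
    [[-0.3, -0.2, -0.84], 0, 1],
    [[-0.6, -0.4, 0], 0, 1],
    [[-0.95, -0.6, 0], 0, 1],
    [[-0.95, -0.6, 0], 0, 1],
    [[-0.95, -0.6, 0], 0, 1],
    [[-0.95, -0.6, 0], 0, 1],
    [[-0.95, -0.6, 0], 0, 1],
    [[-0.95, -0.6, 0], 0, 1],
    [[-0.95, -0.6, 0], 0, 1],
    [[-0.95, -0.6, 0], 0, 1],
    [[-0.95, -0.6, 0], 0, 1],
    [[-0.95, -0.6, 0], 0, 1],
    [[-0.95, -0.6, 0], 0, 1],
    [[-0.95, -0.6, 0], 0, 1]
  ]
}}

```text
t: 22.8
ee_pos: [392.8, -100.1, 209.5]
orientation: [-1.329, -2.846, 0.0]
ft_force: [1.3, 0.8, -0.4]
width: 45.5
grasp_force: 30.0
```

Emit:
{"name": "move_arm", "arguments": {
  "steps": [
    [[-0.95, -0.6, 0], 0, 1],
    [[-0.95, -0.6, 0], 0, 1],
    [[-0.95, -0.6, 0], 0, 1],
    [[-0.95, -0.6, 0], 0, 1],
    [[-0.9, -0.6, 0], 0, 1],
    [[-0.6, -0.4, 0], 0, 1],
    [[-0.3, -0.1, 0], 0, 1],
    [[0, 0, 0], 0, 1],
    [[0, 0, 0], 0, 1]
  ]
}}

```text
t: 23.55
ee_pos: [415.6, -261.6, 209.2]
orientation: [-1.329, -2.845, -0.001]
ft_force: [-0.1, 0.6, -0.1]
width: 45.5
grasp_force: 30.0
```

```bash
python3 go.py 415.5,-260.9,63
python3 - <<'E'
from m import *
o=ctrl.get_obs()['ee_pos'];r,h=dim['spice'];z0=o[2]-51
bb={}
for n in D:
    c=proj(D[n],[*o[:2],z0+h/2])[0];m=mask(n,'spice',c)
    if m is None: print(n,'miss',c);continue
    v,u=np.nonzero(m['pixels']);b=[u.min()-.5,u.max()+.5,v.min()-.5,v.max()+.5]
    s=sil(D[n],*o[:2],z0,r,h,'spice');print(n,b,np.r_[s[:,0].min(),s[:,0].max(),s[:,1].min(),s[:,1].max()].round(1))
E
```

```text
t 23.55 p [ 415.6 -261.6  209.2] yaw_y 39.91 w 45.5 g 29.957575662847375 F [-0.1  0.6 -0.1]
415.5,-260.9,63 units [0.02 0.02 5.85]
top [np.float64(448.5), np.float64(476.5), np.float64(236.5), np.float64(256.5)] [449.1 488.5 230.1 255.9]
scene miss [406.38411825 138.31580063]
```

Emit:
{"name": "move_arm", "arguments": {
  "steps": [
    [[0.02, 0.02, 0.7], 0, 1],
    [[0, 0, 1], 0, 1],
    [[0, 0, 1], 0, 1],
    [[0, 0, 1], 0, 1],
    [[0, 0, 1], 0, 1],
    [[0, 0, 0.5], 0, 1],
    [[0, 0, 0.4], 0, 1],
    [[0, 0, 0.2], 0, 1],
    [[0, 0, 0.05], 0, 1],
    [[0, 0, 0], 0, 1],
    [[0, 0, 0], 0, 1]
  ]
}}

```text
t: 24.67
ee_pos: [416.7, -261.8, 64.2]
orientation: [1.328, 2.845, -0.0]
ft_force: [-0.5, -0.7, -1.5]
width: 45.2
grasp_force: 30.0
```

Emit:
{"name": "move_arm", "arguments": {
  "steps": [
    [[0, 0, 0.05], 0, 1],
    [[0, 0, 0.05], 0, 1],
    [[0, 0, 0], 0, 1],
    [[0, 0, 0], 0, 0.4],
    [[0, 0, 0], 0, 0.3],
    [[0, 0, 0], 0, 0.1],
    [[0, 0, 0], 0, 0],
    [[0, 0, 0], 0, 0],
    [[0, 0, 0], 0, 0],
    [[0, 0, -0.4], 0, 0],
    [[0, 0, -0.8], 0, 0],
    [[0, 0, -1], 0, 0],
    [[0, 0, -1], 0, 0],
    [[0, 0, -1], 0, 0],
    [[0, 0, -1], 0, 0],
    [[0, 0, -0.5], 0, 0]
  ]
}}

```text
t: 26.0
ee_pos: [417.1, -262.2, 207.0]
orientation: [1.327, 2.843, -0.001]
ft_force: [0.3, -0.1, 0.4]
width: 88.0
grasp_force: 0.0
```

```bash
python3 go.py 450,176,206 450,176,51
```

```text
t 26.0 p [ 417.1 -262.2  207. ] yaw_y 39.94 w 88.0 g 0.0 F [ 0.3 -0.1  0.4]
450,176,206 units [1.259e+01 1.226e+01 1.000e-02]
450,176,51 units [ 0.02 -0.01  6.2 ]
```

Emit:
{"name": "move_arm", "arguments": {
  "steps": [
    [[0.9, 0.87, 0], 0, 0],
    [[0.9, 0.87, 0], 0, 0],
    [[0.9, 0.87, 0], 0, 0],
    [[0.9, 0.87, 0], 0, 0],
    [[0.9, 0.87, 0], 0, 0],
    [[0.9, 0.87, 0], 0, 0],
    [[0.9, 0.87, 0], 0, 0],
    [[0.9, 0.87, 0], 0, 0],
    [[0.9, 0.87, 0], 0, 0],
    [[0.9, 0.87, 0], 0, 0],
    [[0.9, 0.87, 0], 0, 0],
    [[0.9, 0.87, 0], 0, 0],
    [[0.9, 0.87, 0], 0, 0],
    [[0.9, 0.87, 0], 0, 0],
    [[0, 0, 0], 0, 0]
  ]
}}

```text
t: 27.25
ee_pos: [448.0, 179.7, 204.4]
orientation: [1.324, 2.848, 0.004]
ft_force: [-0.4, -0.5, 0.8]
width: 88.0
grasp_force: 0.0
```

```bash
python3 chk.py timer salt spice tin;python3 - <<'E'
# visible cork in salt's pad etc: base position by top-view only: overlay
from h import *
d=snap('top')
im=cv2.resize(d['image'][175:285,365:475],(600,600),interpolation=3);k=600/110
a=np.linspace(0,2*np.pi,60)
for (x,y),r in (((525.6,-167.8),44),((415.5,-260.9),44),((517,-269.5),44)):
    for rr,c in((r,(255,255,0)),(dict([(525.6,22),(415.5,23),(517,31.5)])[x],(0,255,255))):
        p=proj(d,np.c_[x+rr*np.cos(a),y+rr*np.sin(a),np.full(60,10)])
        cv2.polylines(im,[((p-[365,175]+.5)*k).astype(np.int32)],True,c,1)
cv2.imwrite('pics/ov.png',im[...,::-1])
E
```

```text
timer scene missed
timer ['top'] [ 517.5 -268.5] d [0.5 1. ] [-0.8  0.7 -0.3  0.3]
salt scene missed
salt ['top'] [ 529.1 -174.4] d [ 3.5 -6.6] [-0.4  0.4  0.8 -0.8]
spice ['top', 'scene'] [ 413.7 -258.5] d [-1.8  2.4] [-0.8  1.7 -0.   0.5 -0.5 -0.3 -1.2  0.4]
tin ['top', 'scene'] [ 424.1 -161.1] d [-1.2  0. ] [-0.6  0.4  0.   0.2 -0.7  0.5 -0.7 -0.5]
```

View pics/ov.png

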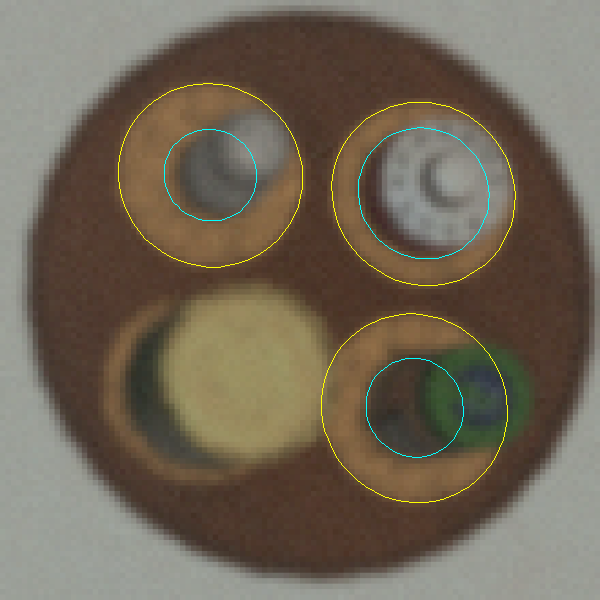

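The timer and spice jar are centred. The salt is about 7 mm off along tool x (its base sits up-right in its pad ring), so I'll regrasp and shift it before stacking the jam.

```bash
python3 go.py 530.4,-173.5,190 530.4,-173.5,52
```

```text
t 27.8 p [447.4 174.8 203.5] yaw_y 39.88 w 87.8 g 0.0 F [-0.6  0.4  0.3]
530.4,-173.5,190 units [-12.82  -6.39   0.54]
530.4,-173.5,52 units [0.   0.   5.52]
```

Emit:
{"name": "move_arm", "arguments": {
  "steps": [
    [[-0.95, -0.47, 0], 0, 0],
    [[-0.95, -0.47, 0], 0, 0],
    [[-0.95, -0.47, 0], 0, 0],
    [[-0.95, -0.47, 0], 0, 0],
    [[-0.95, -0.47, 0], 0, 0],
    [[-0.95, -0.47, 0], 0, 0],
    [[-0.95, -0.47, 0], 0, 0],
    [[-0.95, -0.47, 0], 0, 0],
    [[-0.95, -0.47, 0], 0, 0],
    [[-0.95, -0.47, 0], 0, 0],
    [[-0.95, -0.47, 0], 0, 0],
    [[-0.95, -0.47, 0], 0, 0],
    [[-0.95, -0.47, 0], 0, 0],
    [[-0.47, -0.28, 0.5], 0, 0],
    [[0, 0, 0], 0, 0],
    [[0, 0, 0], 0, 0]
  ]
}}

```text
t: 29.13
ee_pos: [529.4, -172.8, 189.4]
orientation: [-1.33, -2.843, 0.0]
ft_force: [-0.5, 0.8, -0.1]
width: 88.2
grasp_force: 0.0
```

```bash
python3 go.py 530.4,-173.5,53
```

```text
t 29.1333 p [ 529.4 -172.8  189.4] yaw_y 39.84 w 88.2 g 0.0 F [-0.5  0.8 -0.1]
530.4,-173.5,53 units [-0.06  0.02  5.46]
```

Emit:
{"name": "move_arm", "arguments": {
  "steps": [
    [[-0.06, 0, 1], 0, 0],
    [[0, 0, 1], 0, 0],
    [[0, 0, 1], 0, 0],
    [[0, 0, 1], 0, 0],
    [[0, 0, 0.8], 0, 0],
    [[0, 0, 0.64], 0, 0],
    [[0, 0, 0], 0, 0],
    [[0, 0, 0], 0, 1],
    [[0, 0, 0], 0, 1],
    [[0, 0, 0], 0, 1],
    [[0, 0, 0], 0, 1],
    [[0, 0, 0], 0, 1],
    [[0, 0, 0], 0, 1],
    [[0, 0, 0], 0, 1],
    [[0, 0, 0], 0, 1],
    [[0, 0, 0], 0, 1],
    [[0, 0, 0], 0, 1],
    [[0, 0, -0.2], 0, 1],
    [[0, 0, 0], 0, 1]
  ]
}}

```text
t: 30.72
ee_pos: [531.9, -174.1, 60.5]
orientation: [1.329, 2.846, 0.0]
ft_force: [0.5, 0.2, -1.2]
width: 36.5
grasp_force: 28.8
```

```bash
python3 go.py 525.6,-167.8,58
```

```text
t 30.7167 p [ 531.9 -174.1   60.5] yaw_y 39.94 w 36.5 g 28.831347777970677 F [ 0.5  0.2 -1.2]
525.6,-167.8,58 units [ 0.35 -0.03  0.1 ]
```

Emit:
{"name": "move_arm", "arguments": {
  "steps": [
    [[0.17, -0.01, 0], 0, 1],
    [[0.17, -0.01, 0], 0, 1],
    [[0, 0, 0], 0, 1],
    [[0, 0, 0.1], 0, 1],
    [[0, 0, 0.1], 0, 1],
    [[0, 0, 0], 0, 1],
    [[0, 0, 0], 0, 0.4],
    [[0, 0, 0], 0, 0.3],
    [[0, 0, 0], 0, 0.1],
    [[0, 0, 0], 0, 0],
    [[0, 0, 0], 0, 0],
    [[0, 0, 0], 0, 0],
    [[0, 0, -0.4], 0, 0],
    [[0, 0, -0.8], 0, 0],
    [[0, 0, -1], 0, 0],
    [[0, 0, -1], 0, 0],
    [[0, 0, -1], 0, 0],
    [[0, 0, -1], 0, 0],
    [[0, 0, -0.7], 0, 0]
  ]
}}

```text
t: 32.3
ee_pos: [526.4, -168.0, 205.6]
orientation: [1.328, 2.844, 0.0]
ft_force: [0.8, -0.0, -0.8]
width: 87.8
grasp_force: 0.0
```

```bash
python3 go.py 450,176,206 450,176,51
```

```text
t 32.3 p [ 526.4 -168.   205.6] yaw_y 39.94 w 87.8 g 0.0 F [ 0.8 -0.  -0.8]
450,176,206 units [12.51  6.49 -0.04]
450,176,51 units [ 0.01 -0.01  6.2 ]
```

Emit:
{"name": "move_arm", "arguments": {
  "steps": [
    [[0.9, 0.47, 0], 0, 0],
    [[0.9, 0.47, 0], 0, 0],
    [[0.9, 0.47, 0], 0, 0],
    [[0.9, 0.47, 0], 0, 0],
    [[0.9, 0.47, 0], 0, 0],
    [[0.9, 0.47, 0], 0, 0],
    [[0.9, 0.47, 0], 0, 0],
    [[0.9, 0.47, 0], 0, 0],
    [[0.9, 0.47, 0], 0, 0],
    [[0.9, 0.47, 0], 0, 0],
    [[0.9, 0.47, 0], 0, 0],
    [[0.9, 0.47, 0], 0, 0],
    [[0.9, 0.47, 0], 0, 0],
    [[0.8, 0.38, 0], 0, 0],
    [[0, 0, 0], 0, 0],
    [[0, 0, 0], 0, 0],
    [[0, 0, 0], 0, 0]
  ]
}}

```text
t: 33.72
ee_pos: [449.5, 175.6, 202.8]
orientation: [1.328, 2.847, -0.0]
ft_force: [-0.2, 0.2, -0.1]
width: 87.9
grasp_force: 0.0
```

```bash
python3 chk.py salt; python3 go.py 450,176,51
python3 - <<'E'
from h import *
d=snap('top')
im=cv2.resize(d['image'][175:285,365:475],(400,400),interpolation=3);k=400/110
a=np.linspace(0,2*np.pi,60)
for rr in(44,22):
    p=proj(d,np.c_[525.6+rr*np.cos(a),-167.8+rr*np.sin(a),np.full(60,10)])
    cv2.polylines(im,[((p-[365,175]+.5)*k).astype(np.int32)],True,(0,255,255),1)
j=cv2.resize(d['image'][185:285,230:330],(400,400),interpolation=3)
for z,r in((100,33),(0,33)):
    p=proj(d,np.c_[450+r*np.cos(a),176+r*np.sin(a),np.full(60,z)])
    cv2.polylines(j,[((p-[230,185]+.5)*4).astype(np.int32)],True,(0,255,255),1)
cv2.imwrite('pics/ov2.png',np.hstack([im,j])[...,::-1])
E
```

```text
salt ['top', 'scene'] [ 523.  -169.6] d [-2.6 -1.8] [-0.2  0.5  0.2  0.5 -0.4 -0.6 -1.1 -0.3]
t 33.9167 p [449.8 175.1 202.5] yaw_y 39.87 w 87.9 g 0.0 F [-0.5 -0.2  0.1]
450,176,51 units [0.02 0.03 6.06]
```

View pics/ov2.png

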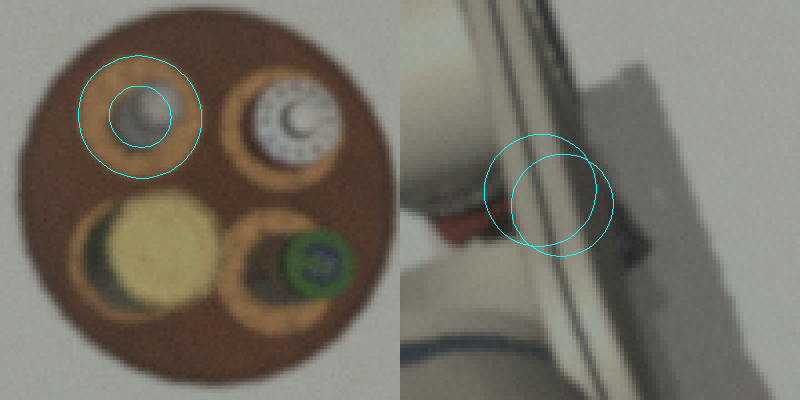

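The salt is now centred. Next I'll grasp the jam jar.

Emit:
{"name": "move_arm", "arguments": {
  "steps": [
    [[0, -0.1, 1], 0, 0],
    [[0, 0, 1], 0, 0],
    [[0, 0, 1], 0, 0],
    [[0, 0, 1], 0, 0],
    [[0, 0, 1], 0, 0],
    [[0, 0, 0.7], 0, 0],
    [[0, 0, 0.36], 0, 0],
    [[0, 0, 0], 0, 0],
    [[0, 0, 0], 0, 1],
    [[0, 0, 0], 0, 1],
    [[0, 0, 0], 0, 1],
    [[0, 0, 0], 0, 1],
    [[0, 0, 0], 0, 1],
    [[0, 0, 0], 0, 1],
    [[0, 0, 0], 0, 1],
    [[0, 0, 0], 0, 1]
  ]
}}

```text
t: 35.3
ee_pos: [449.2, 175.0, 52.2]
orientation: [1.328, 2.844, 0.004]
ft_force: [1.8, 0.2, 7.3]
width: 64.0
grasp_force: 30.0
```

```bash
python3 go.py 450,176,225 425,-161.1,225 425,-161.1,172
```

```text
t 35.3 p [449.2 175.   52.2] yaw_y 39.95 w 64.0 g 30.001108733704314 F [1.8 0.2 7.3]
450,176,225 units [ 0.    0.07 -6.91]
425,-161.1,225 units [-9.7  -9.42 -0.02]
425,-161.1,172 units [ 0.   -0.01  2.12]
```

Emit:
{"name": "move_arm", "arguments": {
  "steps": [
    [[0, 0, -0.5], 0, 1],
    [[0, 0, -1], 0, 1],
    [[0, 0, -1], 0, 1],
    [[0, 0, -1], 0, 1],
    [[0, 0, -1], 0, 1],
    [[0, 0, -1], 0, 1],
    [[0, 0, -1], 0, 1],
    [[-0.3, -0.3, -0.4], 0, 1],
    [[-0.7, -0.7, 0], 0, 1],
    [[-0.9, -0.9, 0], 0, 1],
    [[-0.9, -0.85, 0], 0, 1],
    [[-0.9, -0.85, 0], 0, 1],
    [[-0.9, -0.85, 0], 0, 1],
    [[-0.9, -0.85, 0], 0, 1],
    [[-0.9, -0.85, 0], 0, 1],
    [[-0.9, -0.85, 0], 0, 1],
    [[-0.9, -0.85, 0], 0, 1],
    [[-0.7, -0.7, 0], 0, 1],
    [[-0.4, -0.4, 0], 0, 1],
    [[-0.2, -0.25, 0], 0, 1]
  ]
}}

```text
t: 36.97
ee_pos: [422.2, -157.2, 222.5]
orientation: [-1.331, -2.844, 0.001]
ft_force: [0.1, -0.0, -3.6]
width: 64.4
grasp_force: 30.0
```

Emit:
{"name": "move_arm", "arguments": {
  "steps": [
    [[0, 0, 0], 0, 1],
    [[0, 0, 0], 0, 1],
    [[0, 0, 0], 0, 1]
  ]
}}

```text
t: 37.22
ee_pos: [423.2, -154.6, 223.0]
orientation: [-1.328, -2.846, -0.0]
ft_force: [-0.2, 0.8, -3.9]
width: 64.1
grasp_force: 30.0
```

```bash
python3 go.py 424.6,-161.1,173
python3 - <<'E'
from m import *
o=ctrl.get_obs()['ee_pos'];r,h=dim['jam'];z0=o[2]-52.2
for n in D:
    c=proj(D[n],[*o[:2],z0+h/2])[0];m=mask(n,'jam',c)
    s=sil(D[n],*o[:2],z0,r,h,'jam');print(n,np.r_[s[:,0].min(),s[:,0].max(),s[:,1].min(),s[:,1].max()].round(1))
    if m is None: print(n,'miss',c);continue
    v,u=np.nonzero(m['pixels']);print([u.min()-.5,u.max()+.5,v.min()-.5,v.max()+.5])
cv2.imwrite('pics/jam.png',np.hstack([cv2.resize(x,(400,400),interpolation=3) for x in(D['top']['image'][175:285,365:475],D['scene']['image'][90:220,320:450])])[...,::-1])
E
```

```text
t 37.2167 p [ 423.2 -154.6  223. ] yaw_y 39.97 w 64.1 g 29.99958284839522 F [-0.2  0.8 -3.9]
424.6,-161.1,173 units [-0.24 -0.12  2.  ]
top [397.3 440.5 220.6 256.8]
[np.float64(397.5), np.float64(413.5), np.float64(232.5), np.float64(256.5)]
scene [370.2 393.3 122.1 159.2]
[np.float64(370.5), np.float64(392.5), np.float64(123.5), np.float64(158.5)]
```

View pics/jam.png

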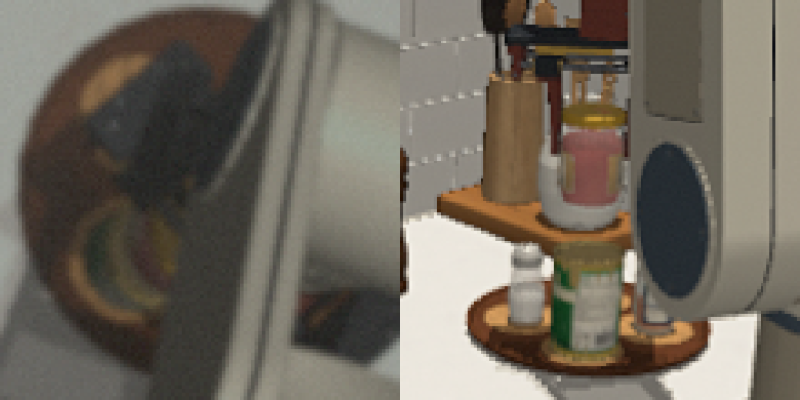

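The jam's silhouette matches the TCP prediction in both views, about 6 mm short of the tin's axis. I'll correct that and lower.

Emit:
{"name": "move_arm", "arguments": {
  "steps": [
    [[-0.24, -0.12, 0], 0, 1],
    [[0, 0, 0.4], 0, 1],
    [[0, 0, 0.5], 0, 1],
    [[0, 0, 0.4], 0, 1],
    [[0, 0, 0.3], 0, 1],
    [[0, 0, 0.2], 0, 1],
    [[0, 0, 0.1], 0, 1],
    [[0, 0, 0], 0, 1],
    [[0, 0, 0], 0, 1],
    [[0, 0, 0], 0, 1]
  ]
}}

```text
t: 38.25
ee_pos: [425.6, -162.0, 176.3]
orientation: [1.329, 2.846, 0.0]
ft_force: [0.7, -0.3, -3.6]
width: 64.4
grasp_force: 30.0
```

```bash
python3 go.py 424.6,-161.1,173
```

```text
t 38.25 p [ 425.6 -162.   176.3] yaw_y 39.94 w 64.4 g 29.99928893346805 F [ 0.7 -0.3 -3.6]
424.6,-161.1,173 units [ 0.06 -0.01  0.13]
```

Emit:
{"name": "move_arm", "arguments": {
  "steps": [
    [[0.03, 0, 0.06], 0, 1],
    [[0, 0, 0.05], 0, 1],
    [[0, 0, 0.02], 0, 1],
    [[0, 0, 0], 0, 1],
    [[0, 0, 0], 0, 1]
  ]
}}

```text
t: 38.67
ee_pos: [424.8, -161.3, 172.7]
orientation: [1.329, 2.847, -0.0]
ft_force: [0.2, -0.6, -3.6]
width: 64.1
grasp_force: 30.0
```

Emit:
{"name": "move_arm", "arguments": {
  "steps": [
    [[0, 0, 0.04], 0, 1],
    [[0, 0, 0], 0, 1],
    [[0, 0, 0], 0, 1]
  ]
}}

```text
t: 38.92
ee_pos: [425.1, -161.5, 172.1]
orientation: [1.329, 2.846, -0.0]
ft_force: [-1.4, 0.9, 4.4]
width: 64.2
grasp_force: 30.0
```

Contact: the force went from -3.6 to +4.4 N. I'll release and back off.

Emit:
{"name": "move_arm", "arguments": {
  "steps": [
    [[0, 0, 0], 0, 0.25],
    [[0, 0, 0], 0, 0.2],
    [[0, 0, 0], 0, 0.1],
    [[0, 0, 0], 0, 0],
    [[0, 0, 0], 0, 0],
    [[0, 0, 0], 0, 0],
    [[0, 0, -0.4], 0, 0],
    [[0, 0, -0.8], 0, 0],
    [[0, 0, -1], 0, 0],
    [[0, 0, -1], 0, 0],
    [[0, 0, -1], 0, 0],
    [[0, 0, -1], 0, 0],
    [[0.5, 0, -0.5], 0, 0],
    [[0.9, 0.5, 0], 0, 0],
    [[0.9, 0.5, 0], 0, 0],
    [[0.9, 0.5, 0], 0, 0],
    [[0.9, 0.5, 0], 0, 0],
    [[0.9, 0.5, 0], 0, 0],
    [[0.9, 0.5, 0], 0, 0],
    [[0.9, 0.5, 0], 0, 0]
  ]
}}

```text
t: 40.58
ee_pos: [382.2, 26.3, 315.0]
orientation: [1.329, 2.846, 0.001]
ft_force: [-0.1, 0.8, 0.2]
width: 87.6
grasp_force: 0.0
```

Emit:
{"name": "move_arm", "arguments": {
  "steps": [
    [[0.9, 0.5, 0], 0, 0],
    [[0.9, 0.5, 0], 0, 0],
    [[0.9, 0.5, 0], 0, 0],
    [[0.9, 0.5, 0], 0, 0],
    [[0.9, 0.5, 0], 0, 0],
    [[0.9, 0.5, 0], 0, 0],
    [[0, 0, 0], 0, 0],
    [[0, 0, 0], 0, 0]
  ]
}}

```text
t: 41.25
ee_pos: [353.2, 177.6, 314.7]
orientation: [1.325, 2.848, 0.0]
ft_force: [0.1, 0.6, 1.1]
width: 87.9
grasp_force: 0.0
```

```bash
python3 chk.py timer salt spice tin jam; cp $(ls -t pics/chk*|head -1) pics/final.png
```

```text
timer scene missed
timer ['top'] [ 516.2 -269.7] d [-0.8 -0.2] [-1.3  1.2 -0.8  0.8]
salt ['top', 'scene'] [ 524.  -171.3] d [-1.6 -3.5] [-1.5  2.2 -0.1  1.1 -0.3 -0.4 -1.2 -0.5]
spice ['top', 'scene'] [ 412.4 -260.2] d [-3.1  0.7] [-1.1  1.5 -0.4  1.   0.1 -0.6 -1.2  0.4]
tin top missed
tin ['scene'] [ 413.8 -150.9] d [-11.5  10.2] [ 0.3 -0.3 -3.2  1.3]
jam ['top', 'scene'] [ 422.9 -159.4] d [-2.4  1.7] [-1.   1.5 -0.5  1.5 -0.8  0.1 -0.8 -0. ]
```

View pics/final.png

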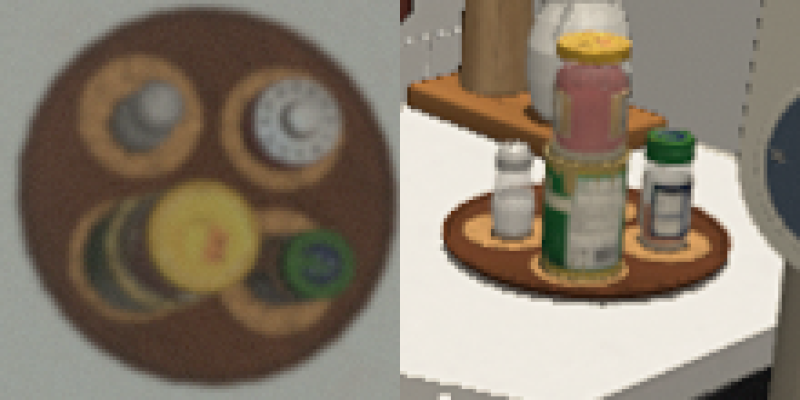

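The final pictures show the salt, timer and spice jar upright on their pads. The jam stands centred on the tin, which is where it was before (scene crop columns 540–628). I'm handing it in.

```bash
python3 -c "
from workcell import ctrl
print(ctrl.close_job())"
```

```text
the job is handed in; nothing more can be done
None
```

I handed the job in at about 41 s with the salt, timer and spice jar each measured within about 4 mm of its pad centre and the jam about 3 mm off the tin's axis; no verdict came back.

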